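# Load a flanged bush into a spring-latched slotted fixture

### The job

Pick up the flanged steel bush and load it upright into the slotted welding fixture: set its flange on the fixture's ledge and slide it sideways so that the flange runs in under the slotted plate, then push it on against the spring plunger until the catch tooth in the floor snaps up behind the flange and holds it there. Feel your way in and do not force it: once the barrel is well inside the slot, the contact forces on the fixture must not add up to more than 26 N, so stop pushing at about 12 N. Then let go, leaving the nut, the bolt and the plain tube where they stand.

Things in the scene. Friction and masses are not known exactly. Their poses are not given: they have to be found in the camera images.
- bush: Flanged steel bush, 200 g more or less, standing upright on its flange on the bench: a flange 46 mm across and 6 mm thick at the bottom, above it a plain round barrel 26 mm across, 72 mm high over all, with a bore in its top. Origin at the centre of its underside, z up along the barrel; round, so its yaw means nothing.
- fixture: Steel fixture fixed to the bench, yaw up to 0.35 rad either way. Origin: on the bench, on the slot's centre line, at the plate's mouth; x inward along the slot (away from the robot), y left, z up. Base 10 mm thick, x -50 to 134, 94 mm wide. At x 0 to 91 two rails form a channel 50 mm wide, 8 mm high (z 10 to 18) for the flange; over them lies the 6 mm plate (z 18 to 24).
- ledge (a point): Centre of the open ledge before the plate's mouth: fixture x = -29 mm, on its top (z = 10 mm). The bush can stand here. Two flared cheeks (fixture x -20 to 0 mm, 8 mm high) guide the flange from the ledge into the channel; gap between them 66 mm in front, 50 mm at the mouth.
- mouth (a point): Mouth of the plate's slot: on the centre line at fixture x = 0, at the height of the plate's top (z = 24 mm). The slot for the barrel is 29 mm wide, open to the mouth, flared to 39 mm over its first 12 mm.
- cover (a point): Centre of the top of the aluminium plunger cover at the fixture's far end (fixture x 92 to 132 mm, top z = 24 mm). Plunger and catch share a hidden carriage, clamped anew each time within 26 mm and not measured: the latched bush has its axis somewhere from fixture x = 30 to 56 mm. Find it by feel: push on, with up to some 12 N, till the solid end.
- plunger (a joint): Travel (m) of the spring plunger, which presses on the flange towards the mouth: 0 = out, about 0.004 = held by a latched bush, 0.0065 = solid end, where force rises steeply. 3 N at first touch, 0.6 N more per mm. It meets the flange 4 mm before the latched place.
- channel_floor (a point): Point on the channel's floor, on the centre line, at fixture x = 20 mm, z = 10 mm. A sprung catch tooth rises from the floor near here, on the carriage: 10 mm wide, 4 mm proud, ramp towards the mouth, upright inner face. The flange runs up its ramp and slides over it (1 to 5 N) for some 55 mm; it snaps up behind the flange at the latched place, 2.5 mm before the solid end.
- torch_column_top (a point): Obstacle, right of the work: top of the slim column of the fixed torch stand, 336 mm above the bench. From it a welding torch and its hose reach towards the robot and to the left, as far as world y = 0, up to 220 mm high. Cross above it (fingertips over 380 mm) or keep to y > 0.05; do not touch it.
- nut: Plain hexagon nut, 30 x 34 x 16 mm, lying flat; bystander. Origin at the centre of its underside.
- bolt: Rusty hexagon bolt standing on its head, 24 x 27 x 55 mm; bystander. Origin at the centre of its underside.
- plain_tube: Plain light grey tube without a flange, 34 mm across, 50 mm high, standing; bystander. Origin at the centre of its underside.
Mind the look-alikes: they are no part of the job. What is shaped like the bush but blue, orange or pink is not meant.

How it is judged:
On the way:
1. the bush stands upright in the fixture with its flange under the slotted plate (x of bush in the frame of fixture between -0.008 and 0.06 m and y of bush in the frame of fixture between -0.003 and 0.003 m and z of bush in the frame of fixture between 0.007 and 0.014 m), for 0.2 s.
At the end, for the whole second after the job is handed in: The released bush stands upright (within 0.08 rad) and still, flange under the plate (underside 8 to 13 mm above the bench), axis within 3 mm of the slot's centre line and 27 to 60 mm inside the mouth, caught by the tooth so that it keeps the plunger in by over 2.5 mm (value of joint plunger above 0.0025 m and x of bush in the frame of fixture between 0.027 and 0.06 m and y of bush in the frame of fixture between -0.003 and 0.003 m and z of bush in the frame of fixture between 0.008 and 0.013 m and angle between bush's own z axis and vertical below 0.08 rad and linear speed of bush below 0.01 m/s); the robot touches nothing.
It fails at once if once the bush's axis is over 14 mm inside the mouth, the contact forces on the fixture and its parts add up to more than 26 N (contact force between anything else and fixture above 26 N and x of bush in the frame of fixture above 0.014 m and horizontal distance between bush and channel_floor below 0.05 m).
It fails at once if the nut is moved by more than 20 mm (distance of nut from where it was at the start of the episode above 0.02 m).
It fails at once if the bolt is moved by more than 20 mm (distance of bolt from where it was at the start of the episode above 0.02 m).
It fails at once if the plain tube is moved by more than 20 mm (distance of plain_tube from where it was at the start of the episode above 0.02 m).
It also fails if it takes over 64 s, if anything falls off the work surface, if the arm or the gripper's body presses on something with over 40 N, if the wrist force passes 120 N, or if a joint passes its speed limit or range.

### The arm

A 6-joint arm with a two-finger parallel gripper is mounted at the origin on a cart in front of the work surface, level with it; the furniture and walls round the work are solid. World frame = base frame: x ahead of the robot, y to its left, z up, the work surface at z = 0. Lengths are in m, angles in rad, forces in N, time in s.
With the tool pointing down it reaches from about 0.15 to 0.775 m from the base axis. Payload 6.1 kg.
Tool frame: the origin (TCP) lies on the centre line of the jaws, within the pads' length; the fingertips stand 14 mm ahead of it and the grasp point (between the pads) lies 5 mm behind it; z points along the fingers, y is the line along which they close (so a half turn about z gives the same grasp; the last joint's range is limited). The gripper opens to 85 mm and grips with 20 to 120 N. Pads are 22 mm wide; open, the fingers measure 114 mm over their backs; the gripper's body (76 mm by 85 mm) begins 54 mm behind the grasp point. The pads swing forward as they close: fully open they stand 13 mm farther back than shut.
Start: joints at [1.114, 0.126, -0.04, 1.405, 0, 1.571], TCP at [0.232, 0.471, 0.245] pointing down, gripper open.
Joint ranges: [-2.72, 2.72], [-0.95, 1.95], [-1.27, 1.35], [-1.78, 2.02], [-1.46, 1.47], [-3.14, 3.14]. Speed limits (rad/s): [2.39, 2.39, 3.01, 3.14, 3.14, 3.14].

### API

Orientations are given as a unit quaternion [w, x, y, z].
In Python, from plant import monitor, vision, job gives the robot as it stands.
- The arm moves only by the tool move_arm, never from a script. Its argument "rows" is a list that holds one entry, the list of rows, each a list of 4 numbers: the shift along the tool's x, y, z in m, then the turn about the tool's z in rad. A call has 1 to 12 rows; each row is the pose to reach, as a shift and turn from the pose commanded when the call began, along the tool's axes at that moment; what a row does not reach only later rows make up. A row lasts 1/12 s, in which the tool goes at most 41.7 mm and 7.16 degrees, less where a joint would pass 70% of its speed; a pose out of reach is approached as far as the arm can. A call with a gripper value outside its range is refused whole. "gripper" is the opening, from 0 (shut) to 1 (fully open), set as the call begins (left out, the last holds). The fingers move at their own pace and stop on an object; "squeeze" is the grip in N (left out, the last holds). Time passes only in rows, so rows that repeat a pose let the fingers close. It gives the time, the measured TCP pose, the force, the opening and the grip force at its end, in the units of the state.
- monitor.get_state(): the state, without advancing time (a new reading comes with each control period).
- vision.camera(name): name is "scene" or "top" or "wrist"; returns the picture (420x560x3 uint8, red, green, blue); there is no depth.
- vision.camera_info(name): a dict with "camera_matrix" (3x3 intrinsics, pixels), "R" (3x3) and "t" (3): a world point X has camera coordinates R X + t. Camera axes: x right, y down, z forward; pixel columns grow to the right and rows downward; lengths in m; the calibration is good to about 2 mm. A picture is of the moment at which its call begins: read the wrist's pose just before it. camera_info takes no time and is no camera call; for the wrist camera it gives the pose at the moment of the call.
- job.finish_job(): hands the job in; it is judged then, once.
The state is a dict: "time_s": time; "joints": joint angles; "qvel": joint speeds; "joint_efforts": joint torques, N m; "tcp_pos": TCP position; "ee_rot": TCP orientation; "contact_force": force on the tool from outside, world axes, zero at the start; "wrist_torque": the same for the moment, N m; "grip_width": finger opening in m; "gripper_force": force on a finger pad.
Only numpy, scipy, OpenCV 4.12 (cv2) and the standard library are available. Lean on these libraries where they do the work, as an engineer would, in place of code of your own. Each camera call takes 0.05 s, during which the arm holds its last target. There are 200 camera calls.

## Working session

There is one attempt and no reset: what is moved stays moved. The work goes in short steps, Python scripts to look and compute and a tool call to move; the robot and the scene stay as the last step left them, time stands still between calls to the robot, and variables do not carry over. Pictures are saved under pics/ and viewed, at most 10 in all, crops included, and the job is handed in when it is done.

Besides the shell and the picture viewer there is one more tool, called after "Emit:" by a JSON object that holds its "api" and its "payload", one argument or row to a line. move_arm: Moves the arm, as the interface text tells. Its arguments: {"type":"object","properties":{"rows":{"type":"array","items":{"type":"array","items":{"type":"array","items":{"type":"number"}}}},"gripper":{"type":"number"},"squeeze":{"type":"number"}},"required":["rows"]}

```bash
mkdir -p pics
cat > h.py <<'E'
import numpy as np, cv2
from plant import monitor, vision, job
def snap(n,f):
    im=vision.camera(n); cv2.imwrite('pics/'+f,im[:,:,::-1]); return im
def ray(n,u,v,z):
    c=vision.camera_info(n);K=np.array(c['camera_matrix']);R=np.array(c['R']);t=np.array(c['t'])
    o=-R.T@t;d=R.T@np.linalg.inv(K)@np.array([u,v,1.]);return o+d*(z-o[2])/d[2]
def proj(n,X):
    c=vision.camera_info(n);K=np.array(c['camera_matrix']);p=K@(np.array(c['R'])@np.array(X)+np.array(c['t']));return p[:2]/p[2]
E
python3 - <<'E'
from h import *
s=monitor.get_state();print(s)
a=snap('top','top.png');b=snap('scene','scene.png')
cv2.imwrite('pics/both.png',cv2.resize(np.vstack([a,b])[:,:,::-1],None,fx=1,fy=1)[:, :])
for n in('top','scene'):
    c=vision.camera_info(n);print(n,-np.array(c['R']).T@c['t'],c['camera_matrix'])
E
```

```text
{'time_s': 0.0, 'joints': array([ 1.11398690e+00,  1.26393652e-01, -4.06178311e-02,  1.40542369e+00,
       -2.00867701e-05,  1.57082894e+00]), 'qvel': array([-0.00022944,  0.00028088,  0.00208421, -0.00086837, -0.0004387 ,
       -0.00064299]), 'joint_efforts': array([-2.90546914e-04, -4.35915935e+01,  3.52923095e+01,  1.73416390e-02,
        2.37158556e-04, -1.90259243e-06]), 'tcp_pos': array([0.23139979, 0.47080835, 0.24451681]), 'ee_rot': array([-1.75740907e-04,  2.26439760e-01,  9.74024827e-01, -8.00416434e-04]), 'contact_force': array([0.09142393, 0.3992559 , 0.12937619]), 'wrist_torque': array([-0.04442582, -0.0276945 ,  0.03211184]), 'gripper_force': 0.0, 'grip_width': 0.08524724040274549}
top [0.36948967 0.13262842 1.61491071] [[519.85398097   0.         286.1833029 ]
 [  0.         519.85398097 214.11015342]
 [  0.           0.           1.        ]]
scene [-0.13205541 -0.70811425  0.89736425] [[531.9348863    0.         275.41430655]
 [  0.         531.9348863  215.83376828]
 [  0.           0.           1.        ]]
```

View pics/top.png

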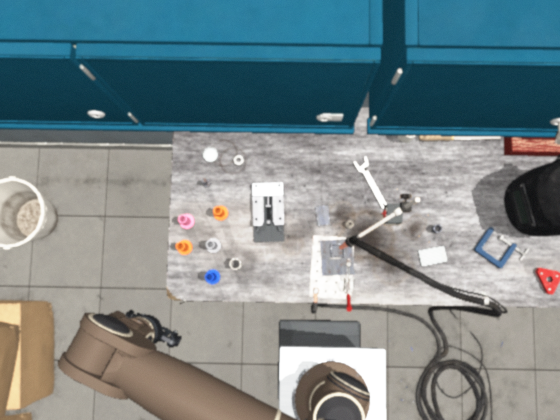

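View pics/scene.png

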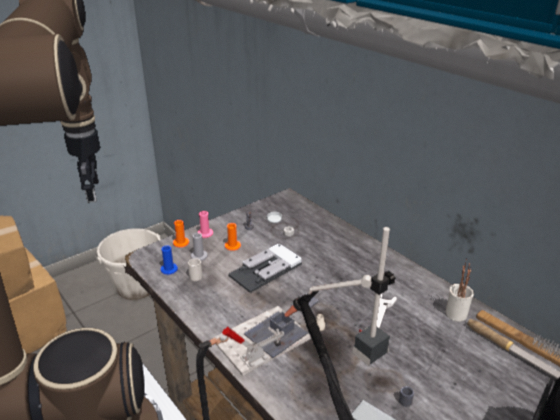

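The top view shows these candidates: grey flanged at (212,245), which matches the bush; a grey tube without a flange at (235,264); pink at (186,221); orange at (220,212) and (184,247); blue at (212,277). In the scene view the grey bush is at (198,247) and the tube at (195,268). The fixture is at top (268,210), with its open ledge towards the robot. I'll check the choice in one close crop.

Run:
```python
from h import *
a=cv2.imread('pics/top.png');b=cv2.imread('pics/scene.png')
A=cv2.resize(a[172:292,170:300],None,fx=4.6,fy=4.6,interpolation=3)
B=cv2.resize(b[200:300,140:310],None,fx=3,fy=3,interpolation=3)
cv2.imwrite('pics/c1.png',A)
cv2.imwrite('pics/c2.png',B)
for u,v in [(212,245),(235,264),(220,212),(184,247),(212,277)]: print(ray('top',u,v,0.072))
print(proj('top',[.4,.2,0]),proj('top',[.5,.2,0]))
```

```text
[0.45183147 0.36772356 0.072     ]
[0.39690637 0.29765967 0.072     ]
[0.55095608 0.34721264 0.072     ]
[0.44438744 0.45079842 0.072     ]
[0.35748795 0.36441976 0.072     ]
[269.03030931 264.03996739] [269.74744559 231.81080289]
```

View pics/c1.png

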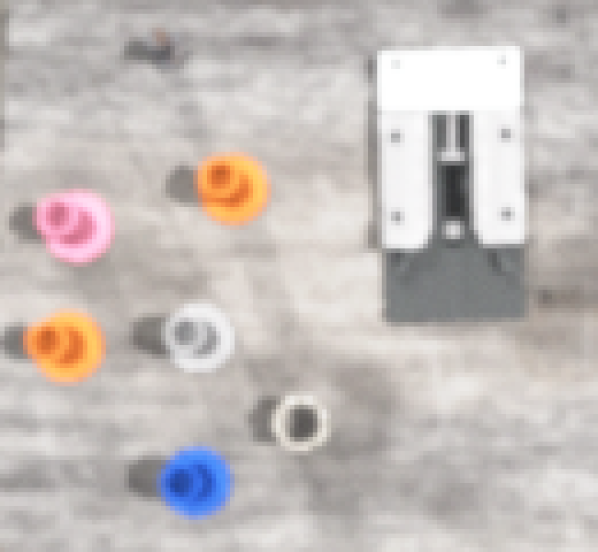

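View pics/c2.png

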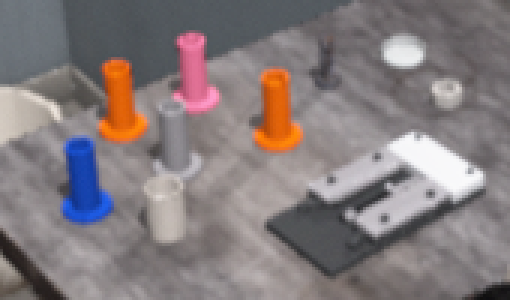

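The flanged grey piece at top (213,245) is the bush: grey, flange at the bottom, and none of the look-alike colours. Next I'll hover near it with the jaws along the fixture's x.

Emit:
{"api": "move_arm", "payload": {
  "rows": [
    [[-0.24,0,0,1.09],[-0.24,0,0,1.09],[-0.24,0,0,1.09],[-0.24,0,0,1.09],[-0.24,0,0,1.09],[-0.24,0,0,1.09],[-0.24,0,0,1.09],[-0.24,0,0,1.09],[-0.24,0,0,1.09],[-0.24,0,0,1.09],[-0.24,0,0,1.09],[-0.24,0,0,1.09]]
  ]
}}

```text
time_s: 1.1
tcp_pos: [0.4468, 0.3653, 0.2451]
ee_rot: [-0.0, 0.698, 0.716, -0.0]
contact_force: [-0.9, 0.7, -0.7]
grip_width: 0.0854
gripper_force: 0.0
```

```bash
cat >> h.py <<'E'
from scipy.spatial.transform import Rotation as Rn
def shift(P,yaw=None):
    s=monitor.get_state();q=s['ee_rot'];M=Rn.from_quat([q[1],q[2],q[3],q[0]]).as_matrix()
    print('tcp',s['tcp_pos'].round(4),'tooly ang',np.arctan2(M[1,1],M[0,1]).round(4),'z',M[:,2].round(3),'shift',(M.T@(np.array(P)-s['tcp_pos'])).round(4), 'turn',None if yaw is None else np.arctan2(M[1,1],M[0,1])-yaw)
E
python3 - <<'E'
from h import *
shift([.45,.367,.2],0.02)
print(monitor.get_state()['joints'].round(3))
a=snap('wrist','w1.png')
for P in([.45,.365,0],[.5,.2,0]): print(proj('wrist',P))
E
```

```text
tcp [0.4468 0.3653 0.2451] tooly ang 0.0266 z [-0. -0. -1.] shift [0.0016 0.0033 0.0451] turn 0.006563615783116459
[ 0.685  0.226  0.081  1.426 -0.     2.23 ]
[283.4820963  179.15677105]
[314.83399384 293.38811559]
```

View pics/w1.png

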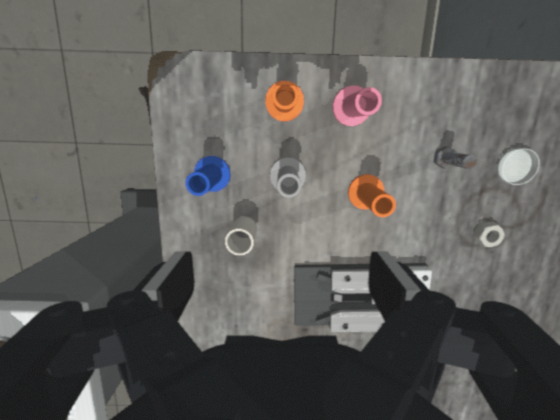

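The wrist view shows the bush's flange at (288,175) with its bore at (289,185). The tube is at (240,240), the blue one at (200,180), and the fixture's ledge and mouth are around (315–335,298).

Run:
```python
from h import *
print(ray('wrist',288,175,.006),ray('wrist',289,185.5,.072),ray('top',213.3,245.5,.006))
print(ray('wrist',332,298,.024))
b=cv2.imread('pics/w1.png');g=cv2.cvtColor(b,6)
c=cv2.resize(b[140:220,240:340],None,fx=3,fy=3,interpolation=3);gg=cv2.cvtColor(c,6)
for p2,r0,r1 in((30,50,60),(30,40,70),(25,25,38)):
    r=cv2.HoughCircles(gg,3,1,20,param1=150,param2=p2 if 0 else .5,minRadius=r0,maxRadius=r1) if 0 else cv2.HoughCircles(gg,cv2.HOUGH_GRADIENT,1,20,param1=120,param2=p2,minRadius=r0,maxRadius=r1)
    print(None if r is None else [(240+x/3,140+y/3,q/3) for x,y,q in r[0][:3]])
```

```text
[0.45547174 0.37152124 0.006     ] [0.45499917 0.37112934 0.072     ] [0.45387876 0.37369434 0.006     ]
[0.52009073 0.20843537 0.024     ]
None
None
[(np.float32(289.16666), np.float32(185.5), np.float32(8.566667))]
```

Emit:
{"api": "move_arm", "payload": {
  "rows": [
    [[0.0055,0.0083,0.02,0],[0.0055,0.0083,0.06,0],[0.0055,0.0083,0.1,0],[0.0055,0.0083,0.14,0],[0.0055,0.0083,0.17,0],[0.0055,0.0083,0.19,0],[0.0055,0.0083,0.2,0],[0.0055,0.0083,0.209,0],[0.0055,0.0083,0.209,0],[0.0055,0.0083,0.209,0]]
  ],
  "gripper": 1.0
}}

```text
time_s: 1.98
tcp_pos: [0.4556, 0.3715, 0.0372]
ee_rot: [0.0, 0.698, 0.716, 0.001]
contact_force: [-0.2, 0.2, 0.9]
grip_width: 0.0854
gripper_force: 0.0
```

Emit:
{"api": "move_arm", "payload": {
  "rows": [
    [[0,0,0,0],[0,0,0,0],[0,0,0,0],[0,0,0,0],[0,0,0,0],[0,0,0,0],[0,0,0,0],[0,0,0,0],[0,0,0,0],[0,0,0,0],[0,0,0,0],[0,0,0,0]]
  ],
  "gripper": 0.1,
  "squeeze": 40
}}

```text
time_s: 2.98
tcp_pos: [0.4552, 0.3712, 0.0369]
ee_rot: [-0.0, 0.699, 0.716, 0.0]
contact_force: [-1.7, -0.4, 5.0]
grip_width: 0.0251
gripper_force: 39.3
```

Emit:
{"api": "move_arm", "payload": {
  "rows": [
    [[0,0,-0.02,0],[0,0,-0.06,0],[0,0,-0.1,0],[0,0,-0.14,0],[-0.02,0.005,-0.18,0],[-0.06,0.015,-0.2,0],[-0.1,0.025,-0.2,0],[-0.13,0.035,-0.2,0],[-0.155,0.04,-0.2,0],[-0.164,0.04,-0.2,0],[-0.164,0.04,-0.2,0],[-0.164,0.04,-0.2,0]]
  ]
}}

```text
time_s: 3.98
tcp_pos: [0.4988, 0.2079, 0.2358]
ee_rot: [-0.0, 0.699, 0.715, -0.0]
contact_force: [0.3, -0.0, -2.3]
grip_width: 0.0251
gripper_force: 39.9
```

Run:
```python
from h import *
shift([.5,.208,.2])
import pickle
a=snap('wrist','w2.png');c=vision.camera_info('wrist');pickle.dump(c,open('w2.pkl','wb'))
```

```text
tcp [0.4988 0.2079 0.2358] tooly ang 0.023 z [-0.001  0.    -1.   ] shift [0.0001 0.0012 0.0358] turn None
```

View pics/w2.png

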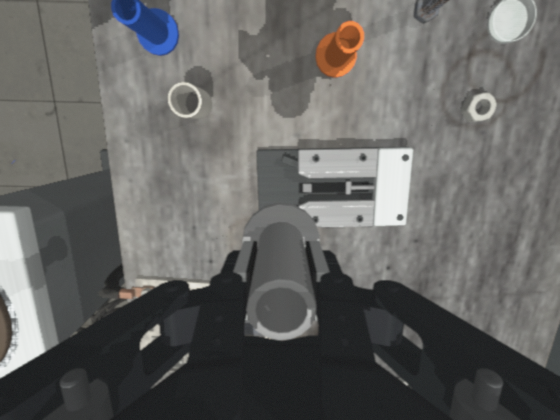

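The bush is held upright. The fixture lies clear: base front edge at column 257, plate mouth near (299,188), cover corners at (412,149) and (410,227), tooth at (307,188), plunger head at (348,187).

Run:
```python
from h import *
b=cv2.imread('pics/w2.png');g=cv2.cvtColor(b,6)
m=(g>140).astype(np.uint8);m[:,:295]=0;m[235:]=0;m[:140]=0;m[:,416:]=0
cv2.imwrite('pics/m.png',m*255)
m2=cv2.morphologyEx(m,3,np.ones((17,17)))
n,l,st,ce=cv2.connectedComponentsWithStats(m);i=1+st[1:,4].argmax();print(st[i])
P=[]
def edge(prof,lo,hi,sgn):
    d=np.diff(cv2.GaussianBlur(g,(3,3),0).astype(float)[prof] )[lo:hi]*sgn;k=d.argmax();
    return lo+k+.5+ (0 if k in(0,len(d)-1) else .5*(d[k-1]-d[k+1])/(d[k-1]-2*d[k]+d[k+1]))
for c in(320,335,365):
    s=np.s_[:,c]
    e=[edge(s,143,158,1),edge(s,172,186,-1),edge(s,190,203,1),edge(s,215,234,-1)]
    print(c,np.round(e,1),[ray('wrist',c,v,.024)[:2].round(4) for v in e])
for r in(160,170,205,212):
    s=np.s_[r,:]; e=[edge(s,250,266,-1),edge(s,292,306,1),edge(s,366,382,1),edge(s,404,418,-1)]
    print(r,np.round(e,1),[ray('wrist',v,r,z)[:2].round(4) for v,z in zip(e,(.01,.024,.024,.024))])
print('tooth inner?',ray('wrist',313,188,.014),'plunger tip',ray('wrist',345,188,.014))
print('profile',g[188,295:380])
cv2.imwrite('pics/w2c.png',cv2.resize(b[140:270,245:420],None,fx=4.5,fy=4.5,interpolation=3))
```

```text
[ 299  148  117   87 6833]
320 [149.4 177.6 200.9 226.2] [array([0.5423, 0.2496]), array([0.5442, 0.2171]), array([0.5459, 0.1889]), array([0.5478, 0.157 ])]
335 [149.2 177.4 200.6 226.6] [array([0.5594, 0.2502]), array([0.5618, 0.2178]), array([0.5638, 0.1898]), array([0.5663, 0.1569])]
365 [148.4 176.6 199.9 225.5] [array([0.5936, 0.252 ]), array([0.5968, 0.2196]), array([0.5997, 0.1914]), array([0.6029, 0.1592])]
160 [256.  298.1 378.4 411.6] [array([0.468 , 0.2341]), array([0.5177, 0.2369]), array([0.6104, 0.2392]), array([0.6486, 0.2402])]
170 [256.4 298.3 377.7 410.6] [array([0.4685, 0.2221]), array([0.5184, 0.2253]), array([0.6108, 0.2277]), array([0.6491, 0.2286])]
205 [257.8 299.2 375.4 407.2] [array([0.4704, 0.1782]), array([0.5213, 0.1832]), array([0.6128, 0.1855]), array([0.651 , 0.1865])]
212 [251.7 305.5 374.7 406.7] [array([0.4627, 0.1688]), array([0.5292, 0.1746]), array([0.6129, 0.1767]), array([0.6516, 0.1777])]
tooth inner? [0.53785123 0.20239516 0.014     ] plunger tip [0.57682333 0.20337529 0.014     ]
profile [ 93  92  91  79  63  52  55  89 135 159 165 165 166 165 164 155 118  70
  48  47  46  46  47  47  47  48  47  47  47  48  48  48  47  48  47  47
  47  46  47  46  46  45  46  45  45  43  44  46  43  50  92 143 171 178
 175 165 161 166 167 166 164 162 161 160 161 160 162 161 161 161 160 158
 155 151 150 150 149 149 144 131 140 184 219 233 237]
```

View pics/w2c.png

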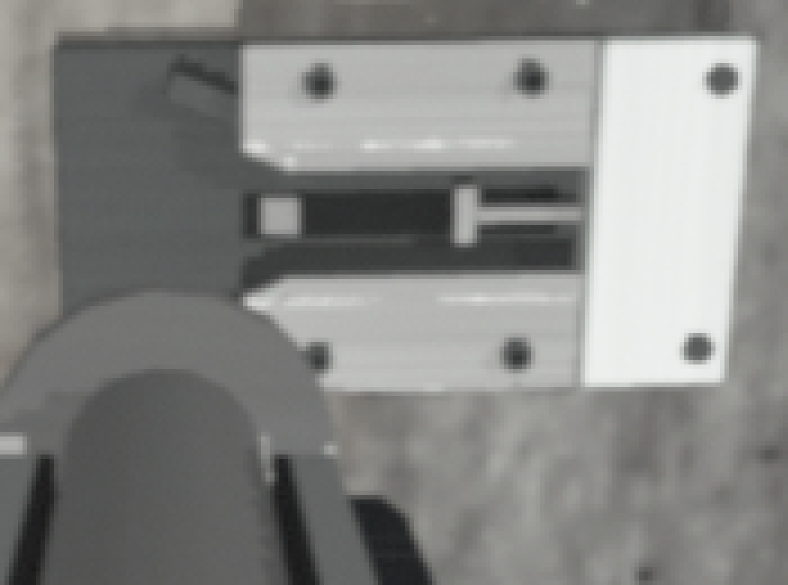

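Emit:
{"api": "move_arm", "payload": {
  "rows": [
    [[-0.0071,-0.0084,0.02,-0.017],[-0.0071,-0.0084,0.06,-0.017],[-0.0071,-0.0084,0.1,-0.017],[-0.0071,-0.0084,0.14,-0.017],[-0.0071,-0.0084,0.165,-0.017],[-0.0071,-0.0084,0.18,-0.017],[-0.0071,-0.0084,0.186,-0.017],[-0.0071,-0.0084,0.1875,-0.017],[-0.0071,-0.0084,0.1875,-0.017],[-0.0071,-0.0084,0.1875,-0.017]]
  ]
}}

```text
time_s: 4.87
tcp_pos: [0.4915, 0.2017, 0.0497]
ee_rot: [0.0, 0.692, 0.722, 0.001]
contact_force: [1.1, -0.2, -1.9]
grip_width: 0.0251
gripper_force: 40.2
```

Run:
```python
from h import *
shift([.4906,.2006,.0469],.04)
s=monitor.get_state();print(s['contact_force'],s['wrist_torque'])
```

```text
tcp [0.4915 0.2017 0.0497] tooly ang 0.042 z [ 0.002  0.001 -1.   ] shift [-0.0011 -0.0009  0.0028] turn 0.0019938303417969955
[ 1.12719529 -0.18265571 -1.85008518] [0.00870378 0.05868606 0.0160985 ]
```

Emit:
{"api": "move_arm", "payload": {
  "rows": [
    [[-0.0005,-0.001,0.0005,0],[-0.0005,-0.001,0.001,0],[-0.0005,-0.001,0.001,0],[-0.0005,-0.001,0.001,0]]
  ]
}}

```text
time_s: 5.2
tcp_pos: [0.49, 0.2002, 0.0482]
ee_rot: [0.0, 0.692, 0.721, 0.0]
contact_force: [-0.5, -0.4, -2.5]
grip_width: 0.0248
gripper_force: 40.2
```

Emit:
{"api": "move_arm", "payload": {
  "rows": [
    [[0,0,0.0005,0],[0,0,0.001,0],[0,0,0.001,0],[0,0,0.001,0]]
  ]
}}

```text
time_s: 5.53
tcp_pos: [0.49, 0.2001, 0.0469]
ee_rot: [0.0, 0.692, 0.721, 0.0]
contact_force: [-0.5, -1.3, -1.2]
grip_width: 0.0248
gripper_force: 40.3
```

Emit:
{"api": "move_arm", "payload": {
  "rows": [
    [[0,0.0025,0,0],[0,0.005,0,0],[0,0.0075,0,0],[0,0.01,0,0],[0,0.0125,0,0],[0,0.015,0,0],[0,0.0175,0,0],[0,0.02,0,0],[0,0.02,0,0]]
  ]
}}

```text
time_s: 6.28
tcp_pos: [0.5097, 0.201, 0.047]
ee_rot: [-0.0, 0.692, 0.721, -0.0]
contact_force: [-4.7, -0.6, 5.2]
grip_width: 0.0251
gripper_force: 40.6
```

Run:
```python
from h import *
s=monitor.get_state();print(s['contact_force'],s['wrist_torque'])
b=snap('wrist','w3.png')[:,:,::-1]
cv2.imwrite('pics/w3c.png',cv2.resize(b[200:420,180:480],None,fx=2.6,fy=2.6,interpolation=3))
```

```text
[-4.65675644 -0.58474384  5.1598306 ] [-0.05946722  1.06799386  0.0459121 ]
```

View pics/w3c.png

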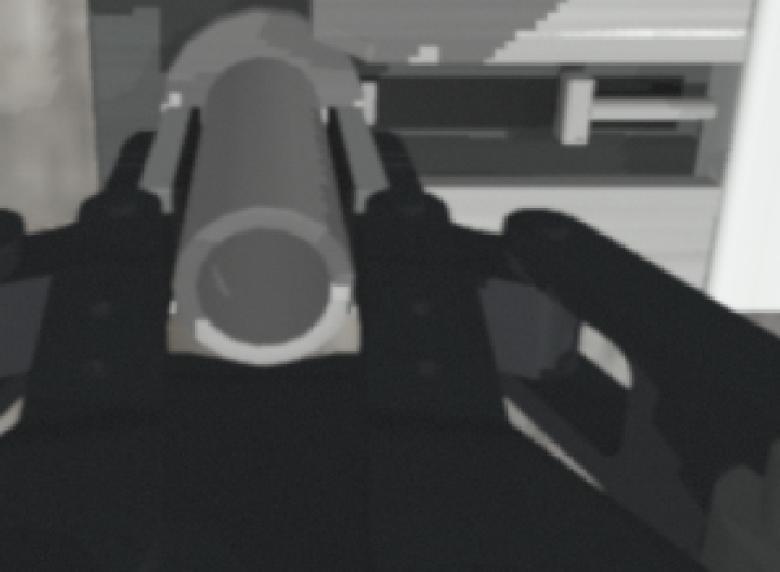

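The flange has run in under the plate; its inner edge is hidden at crop (312–370,40). The force matches the catch ramp, so I'll carry on in steps.

Emit:
{"api": "move_arm", "payload": {
  "rows": [
    [[0,0.0015,0,0],[0,0.003,0,0],[0,0.0045,0,0],[0,0.006,0,0],[0,0.0075,0,0],[0,0.009,0,0],[0,0.01,0,0],[0,0.01,0,0]]
  ]
}}

```text
time_s: 7.0
tcp_pos: [0.5201, 0.2014, 0.0469]
ee_rot: [-0.0, 0.692, 0.721, 0.0]
contact_force: [-3.6, 0.1, 5.2]
grip_width: 0.0247
gripper_force: 40.7
```

Emit:
{"api": "move_arm", "payload": {
  "rows": [
    [[0,0.0015,0,0],[0,0.003,0,0],[0,0.0045,0,0],[0,0.006,0,0],[0,0.0075,0,0],[0,0.009,0,0],[0,0.0105,0,0],[0,0.012,0,0],[0,0.012,0,0]]
  ]
}}

```text
time_s: 7.75
tcp_pos: [0.5321, 0.2019, 0.0469]
ee_rot: [0.0, 0.692, 0.721, 0.0]
contact_force: [-5.6, 0.5, 4.8]
grip_width: 0.0248
gripper_force: 40.7
```

Emit:
{"api": "move_arm", "payload": {
  "rows": [
    [[0,0.001,0,0],[0,0.002,0,0],[0,0.003,0,0],[0,0.004,0,0],[0,0.005,0,0],[0,0.006,0,0],[0,0.007,0,0],[0,0.008,0,0],[0,0.008,0,0]]
  ]
}}

```text
time_s: 8.5
tcp_pos: [0.5398, 0.2022, 0.0469]
ee_rot: [-0.0, 0.692, 0.721, -0.0]
contact_force: [-4.0, 0.8, 5.6]
grip_width: 0.0252
gripper_force: 40.7
```

Emit:
{"api": "move_arm", "payload": {
  "rows": [
    [[0,0.001,0,0],[0,0.002,0,0],[0,0.003,0,0],[0,0.004,0,0],[0,0.005,0,0],[0,0.006,0,0],[0,0.007,0,0],[0,0.008,0,0],[0,0.008,0,0]]
  ]
}}

```text
time_s: 9.25
tcp_pos: [0.5478, 0.2026, 0.0469]
ee_rot: [-0.0, 0.692, 0.721, -0.0]
contact_force: [-4.7, -0.5, 5.8]
grip_width: 0.0252
gripper_force: 40.7
```

Emit:
{"api": "move_arm", "payload": {
  "rows": [
    [[0,0.001,0,0],[0,0.002,0,0],[0,0.003,0,0],[0,0.004,0,0],[0,0.005,0,0],[0,0.005,0,0]]
  ]
}}

```text
time_s: 9.75
tcp_pos: [0.5528, 0.2028, 0.047]
ee_rot: [-0.0, 0.692, 0.721, 0.0]
contact_force: [-5.4, -0.6, 5.9]
grip_width: 0.0252
gripper_force: 40.7
```

Axis at about 33 mm. Now smaller steps.

Emit:
{"api": "move_arm", "payload": {
  "rows": [
    [[0,0.0005,0,0],[0,0.001,0,0],[0,0.0015,0,0],[0,0.002,0,0],[0,0.0025,0,0],[0,0.003,0,0],[0,0.003,0,0]]
  ]
}}

```text
time_s: 10.33
tcp_pos: [0.5547, 0.2028, 0.047]
ee_rot: [-0.001, 0.692, 0.722, -0.001]
contact_force: [-8.1, -0.9, 9.4]
grip_width: 0.0249
gripper_force: 41.1
```

Emit:
{"api": "move_arm", "payload": {
  "rows": [
    [[0,0.0003,-0.0003,0],[0,0.0006,-0.0005,0],[0,0.001,-0.0005,0],[0,0.001,-0.0005,0]]
  ]
}}

```text
time_s: 10.67
tcp_pos: [0.5552, 0.2028, 0.047]
ee_rot: [-0.001, 0.692, 0.722, -0.001]
contact_force: [-8.1, -0.3, 6.9]
grip_width: 0.0251
gripper_force: 40.9
```

Emit:
{"api": "move_arm", "payload": {
  "rows": [
    [[0,0.0005,0,0],[0,0.001,0,0],[0,0.001,0,0],[0,0.001,0,0]]
  ]
}}

```text
time_s: 11.0
tcp_pos: [0.556, 0.2029, 0.047]
ee_rot: [-0.001, 0.692, 0.722, -0.001]
contact_force: [-9.4, 0.4, 7.0]
grip_width: 0.0251
gripper_force: 41.0
```

Emit:
{"api": "move_arm", "payload": {
  "rows": [
    [[0,0.0005,0,0],[0,0.001,0,0],[0,0.001,0,0],[0,0.001,0,0]]
  ]
}}

```text
time_s: 11.33
tcp_pos: [0.5567, 0.2029, 0.047]
ee_rot: [-0.001, 0.692, 0.722, -0.001]
contact_force: [-11.3, -0.8, 8.0]
grip_width: 0.0251
gripper_force: 41.1
```

Emit:
{"api": "move_arm", "payload": {
  "rows": [
    [[0,0,-0.0004,0],[0,0,-0.0008,0],[0,0,-0.0008,0],[0,0,-0.0008,0]]
  ]
}}

```text
time_s: 11.67
tcp_pos: [0.5572, 0.2029, 0.0471]
ee_rot: [-0.001, 0.692, 0.722, -0.001]
contact_force: [-7.3, -0.2, 3.0]
grip_width: 0.0253
gripper_force: 40.4
```

Run:
```python
from h import *
s=monitor.get_state();print(s['contact_force'],s['wrist_torque'],s['tcp_pos'])
```

```text
[-7.32645586 -0.23828856  2.98543528] [0.01322817 1.64942024 0.05352647] [0.5571931  0.20287442 0.04709122]
```

Emit:
{"api": "move_arm", "payload": {
  "rows": [
    [[0,0.0005,0,0],[0,0.001,0,0],[0,0.001,0,0],[0,0.001,0,0]]
  ]
}}

```text
time_s: 12.0
tcp_pos: [0.5579, 0.2029, 0.0471]
ee_rot: [-0.001, 0.692, 0.722, -0.002]
contact_force: [-7.5, 0.1, 3.2]
grip_width: 0.0251
gripper_force: 40.6
```

Emit:
{"api": "move_arm", "payload": {
  "rows": [
    [[0,0.0005,0,0],[0,0.001,0,0],[0,0.001,0,0],[0,0.001,0,0]]
  ]
}}

```text
time_s: 12.33
tcp_pos: [0.5589, 0.203, 0.047]
ee_rot: [-0.001, 0.692, 0.722, -0.002]
contact_force: [-8.2, 1.0, 2.8]
grip_width: 0.0254
gripper_force: 40.6
```

Emit:
{"api": "move_arm", "payload": {
  "rows": [
    [[0,0.0005,0,0],[0,0.001,0,0],[0,0.001,0,0],[0,0.001,0,0]]
  ]
}}

```text
time_s: 12.67
tcp_pos: [0.5595, 0.203, 0.0471]
ee_rot: [-0.002, 0.692, 0.722, -0.002]
contact_force: [-9.5, 0.6, 4.2]
grip_width: 0.0253
gripper_force: 40.7
```

Emit:
{"api": "move_arm", "payload": {
  "rows": [
    [[0,0.0004,0,0],[0,0.0008,-0.0002,0],[0,0.0008,-0.0002,0],[0,0.0008,-0.0002,0]]
  ]
}}

```text
time_s: 13.0
tcp_pos: [0.5602, 0.203, 0.0471]
ee_rot: [-0.002, 0.692, 0.722, -0.002]
contact_force: [-10.0, 1.1, 2.0]
grip_width: 0.0247
gripper_force: 40.7
```

Emit:
{"api": "move_arm", "payload": {
  "rows": [
    [[0,0.0004,0,0],[0,0.0008,0,0],[0,0.0008,0,0],[0,0.0008,0,0]]
  ]
}}

```text
time_s: 13.33
tcp_pos: [0.5608, 0.203, 0.0471]
ee_rot: [-0.002, 0.692, 0.722, -0.002]
contact_force: [-10.9, 0.3, 5.1]
grip_width: 0.0251
gripper_force: 40.7
```

Emit:
{"api": "move_arm", "payload": {
  "rows": [
    [[0,0.0004,0,0],[0,0.0008,-0.0002,0],[0,0.0008,-0.0002,0],[0,0.0008,-0.0002,0]]
  ]
}}

```text
time_s: 13.67
tcp_pos: [0.5616, 0.203, 0.0471]
ee_rot: [-0.002, 0.692, 0.722, -0.002]
contact_force: [-9.9, 1.1, 2.8]
grip_width: 0.0246
gripper_force: 40.6
```

Run:
```python
from h import *
s=monitor.get_state();print(s['contact_force'],s['wrist_torque'],s['tcp_pos'])
b=snap('wrist','w4.png')[:,:,::-1]
cv2.imwrite('pics/w4c.png',cv2.resize(b[200:420,180:480],None,fx=2.6,fy=2.6,interpolation=3))
```

```text
[-9.88199063  1.09136513  2.75024257] [0.13285121 2.19633172 0.10096955] [0.56155632 0.20303343 0.04713675]
```

View pics/w4c.png

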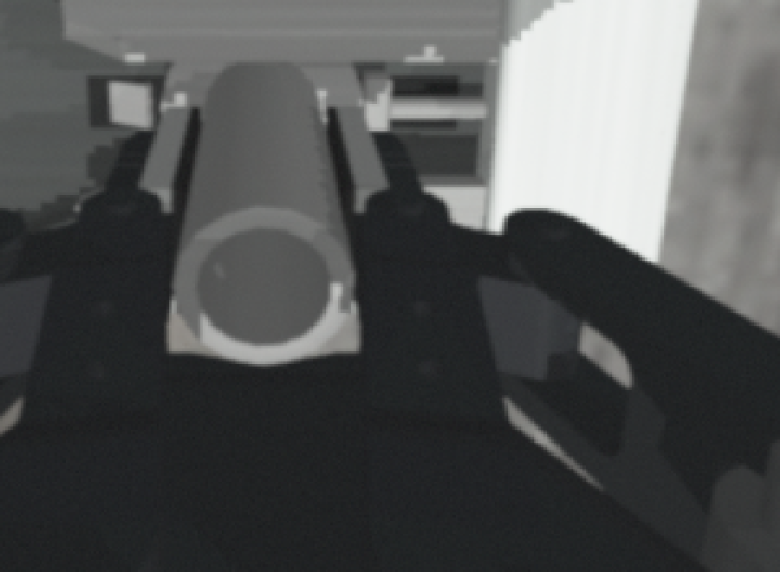

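The tooth at crop (130,103) stands free behind the flange, whose rear edge is at about column 165. The bush is past the catch. I'll ease back until the tooth takes the load.

Emit:
{"api": "move_arm", "payload": {
  "rows": [
    [[0,-0.0005,0,0],[0,-0.001,0,0],[0,-0.0015,0,0],[0,-0.002,0,0],[0,-0.002,0,0],[0,-0.002,0,0]]
  ]
}}

```text
time_s: 14.22
tcp_pos: [0.5607, 0.203, 0.0471]
ee_rot: [-0.001, 0.692, 0.722, -0.001]
contact_force: [-5.0, 1.1, -0.5]
grip_width: 0.0249
gripper_force: 40.3
```

Emit:
{"api": "move_arm", "payload": {
  "rows": [
    [[0,-0.0005,0,0],[0,-0.001,0,0],[0,-0.0015,0.0004,0],[0,-0.002,0.0004,0],[0,-0.002,0.0004,0],[0,-0.002,0.0004,0]]
  ]
}}

```text
time_s: 14.72
tcp_pos: [0.5592, 0.203, 0.0471]
ee_rot: [-0.001, 0.692, 0.722, -0.001]
contact_force: [-5.7, 0.3, -2.5]
grip_width: 0.0247
gripper_force: 40.2
```

Emit:
{"api": "move_arm", "payload": {
  "rows": [
    [[0,-0.0005,0,0],[0,-0.001,0,0],[0,-0.0015,0,0],[0,-0.0015,0,0],[0,-0.0015,0,0]]
  ]
}}

```text
time_s: 15.13
tcp_pos: [0.5585, 0.2029, 0.0473]
ee_rot: [-0.0, 0.692, 0.721, -0.0]
contact_force: [-1.8, 0.7, -7.6]
grip_width: 0.0252
gripper_force: 39.7
```

Emit:
{"api": "move_arm", "payload": {
  "rows": [
    [[0,0,0.0005,0],[0,0,0.001,0],[0,0,0.001,0],[0,0,0.001,0]]
  ]
}}

```text
time_s: 15.47
tcp_pos: [0.5585, 0.2029, 0.0472]
ee_rot: [-0.0, 0.692, 0.721, -0.0]
contact_force: [-4.1, 0.5, -4.7]
grip_width: 0.0252
gripper_force: 39.9
```

Emit:
{"api": "move_arm", "payload": {
  "rows": [
    [[0,0,0.0005,0],[0,0,0.001,0],[0,0,0.001,0],[0,0,0.001,0]]
  ],
  "squeeze": 20
}}

```text
time_s: 15.8
tcp_pos: [0.5586, 0.203, 0.047]
ee_rot: [0.0, 0.692, 0.721, 0.0]
contact_force: [-6.0, -1.2, 0.3]
grip_width: 0.0251
gripper_force: 40.6
```

Emit:
{"api": "move_arm", "payload": {
  "rows": [
    [[0,0,0,0],[0,0,0,0],[0,0,0,0],[0,0,0,0],[0,0,0,0],[0,0,0,0],[0,0,0,0],[0,0,0,0]]
  ],
  "gripper": 0.7
}}

```text
time_s: 16.47
tcp_pos: [0.5587, 0.203, 0.0461]
ee_rot: [0.0, 0.692, 0.721, -0.0]
contact_force: [0.0, -0.2, 0.1]
grip_width: 0.0597
gripper_force: 0.0
```

Run:
```python
from h import *
s=monitor.get_state();print(s['contact_force'],s['grip_width'],s['tcp_pos'])
b=snap('wrist','w5.png')[:,:,::-1]
cv2.imwrite('pics/w5c.png',cv2.resize(b[200:420,180:480],None,fx=2.6,fy=2.6,interpolation=3))
```

```text
[ 0.00635223 -0.21172831  0.07789746] 0.05967255198701722 [0.5587221  0.20297422 0.04606038]
```

View pics/w5c.png

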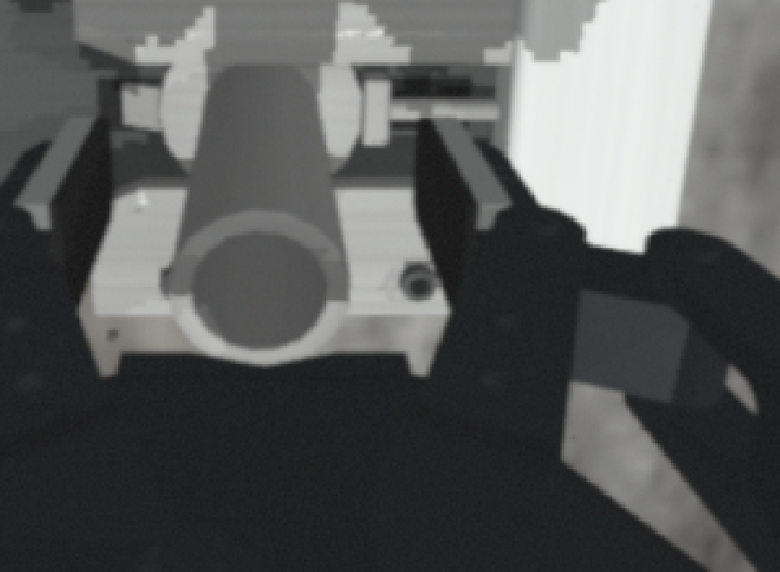

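The bush stands free. Its flange sits between the raised tooth at (140,105) and the plunger head at (375,112), and the visible plunger rod is shorter than before. I'll retreat straight up and hand in.

Emit:
{"api": "move_arm", "payload": {
  "rows": [
    [[0,0,-0.01,0],[0,0,-0.03,0],[0,0,-0.06,0],[0,0,-0.09,0],[0,0,-0.12,0],[0,0,-0.14,0],[0,0,-0.15,0],[0,0,-0.15,0],[0,0,-0.15,0],[0,0,-0.15,0]]
  ]
}}

```text
time_s: 17.35
tcp_pos: [0.5581, 0.2027, 0.1944]
ee_rot: [-0.0, 0.692, 0.721, -0.001]
contact_force: [-0.1, 0.6, -0.3]
grip_width: 0.0599
gripper_force: 0.0
```

Run:
```python
from h import *
s=monitor.get_state();print(s['contact_force'],s['tcp_pos'])
print(job.finish_job())
```

```text
[-0.1083227   0.63619813 -0.29457941] [0.55805432 0.20274198 0.19443579]
the job is handed in; nothing more can be done
None
```

The bush is loaded upright in the fixture, caught behind the tooth with the plunger pressed in, and released; I handed the job in at about 17 s of the 64 s and got no verdict back. The highest reading at the end of a move was about 14 N at the wrist, and the nut, bolt and tube were not touched.

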